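# Set the step cam and hold a handle blank flush against its spacer in the drilling jig

### The job

Set up the drilling jig for its next hole: turn the cam's knob until the step with three red dots (the third, next after two) squarely faces the dark handle blank and the knob's white line points at it, then stand the brass spacer block upright on the bed in the gap that this opens between the cam step and the end of the blank (at the first two steps the gap is too narrow) and let go of it. Then push the blank along its channel until the spacer is pinched flush between blank and cam, and finish while holding the blank firmly pressed there with the gripper, ready for drilling. Leave the tin of polish where it stands.

Things in the scene. Friction and masses are not known exactly. Their poses are not given: they have to be found in the camera images.
- jig: Grey-painted drilling jig, fixed to the bench: plate 124 x 256 x 12 mm, origin on the bench under its centre, z up, y along its channel. Its top (the bed) is at z 12 mm. Two steel rails, 9 mm above the bed, inner faces at x -19 and +19 mm, from y -3 to 97 mm, make the channel for the blank. The cam's vertical axis is at x 0, y -68 mm.
- cam (a joint): Turn of the steel step cam with its black knob, rad, growing clockwise from above. Detents 0, 0.7, 1.4, 2.1: the step with one, two, three, four red dots faces the blank (+y of jig). Steps are flats 21 mm wide, 53, 45, 37, 29 mm from the axis, top 29 mm above the bench; gap to the blank at the lip 2, 10, 18, 26 mm. A spring ball pulls it to the nearest detent; about 0.1 N m turns it.
- knob_grip (a point): Middle of the knob's grip bar, on the cam axis, 53 mm above the bench. Bar 40 mm long, 11 mm thick, from 38 to 64 mm above the bench. It points along the three-dot step: at cam = 1.4 it lies along the jig's y (white line towards the blank), at cam = 0 it is 1.4 rad counter-clockwise of that. This frame turns with the cam; at cam = 0 its axes are the jig's.
- gap_floor (a point): Point on the bed (12 mm above the bench) in the middle of the 18 mm gap that the three-dot step leaves before the blank while the blank is back at the lip: jig x 0, y -22 mm. The gap lies along the jig's y. Axes are the jig's. The rails do not reach into the gap.
- lip_top (a point): Middle of the top of the steel end lip across the channel at the end away from the cam: 38 mm wide, 8 mm thick (jig y 87 to 95 mm), 8 mm above the bed. The blank rests behind it and stands 10 mm higher, so its end can be pushed over the lip, towards -y of the jig. Axes are the jig's.
- drill_bush (a point): Centre of the brass drill bush's top, 48.5 mm above the bench, over the channel at jig y 40 mm. Its dark steel bracket, 26 mm wide along y, stands outside the rail on the jig's +x side and reaches over the blank with 5 mm to spare (2.5 mm under the bush). Fixed; axes are the jig's.
- blank_centre (a point): Centre of the dark hardwood handle blank, a loose block 36 (x) x 100 (y) x 18 (z) mm, about 80 g, lying on the jig's bed in the channel, 1 mm play each side, one end at the lip. Its axes are along the jig's. It has about 6 mm to slide before the spacer is pinched.
- spacer_centre (a point): Centre of the loose brass spacer block, 28 (x) x 12 (y) x 44 (z) mm, about 120 g, standing upright on the bench beside the jig. In the gap its 12 mm thickness goes along the jig's y; it then stands 26 mm above the blank's top.
- polish_tin: Round tin, white with a blue lid, 69 mm wide, 28 mm high, standing on the bench beside the jig; origin under its centre. To be left alone.

How it is judged:
By the outcome, as a careful person would: the job done as asked, in the order asked, and still so for the second after the job is handed in, while the arm keeps its last pose, push and grip.
It also fails if it takes over 72 s, if anything falls off the work surface, if the arm or the gripper's body presses on something with over 40 N, if the wrist force passes 120 N, or if a joint passes its speed limit or range.

### The arm

A 7-joint arm with a two-finger parallel gripper is mounted at the origin on the work surface; the furniture and walls round the work are solid. World frame = base frame: x ahead of the robot, y to its left, z up, the work surface at z = 0. Lengths are in m, angles in degrees, forces in N, time in s.
With the tool pointing down it reaches from about 0.425 to 0.875 m from the base axis. Payload 4.7 kg.
Tool frame: the origin (TCP) lies at the very end of the fingers, on their centre line; the grasp point (between the pads) lies 19 mm behind it; z points along the fingers, y is the direction in which the jaws open and shut (so a half turn about z gives the same grasp; the last joint's range is limited). The gripper opens to 87 mm and grips with 3 to 60 N. Pads are 19 mm wide; open, the fingers measure 117 mm over their backs; the gripper's body (75 mm by 190 mm) begins 51 mm behind the grasp point.
Start: joints at [63.948, 18.392, -4.016, 83.108, 1.295, 78.541, -3.26], TCP at [0.294, -0.58, 0.223] pointing down, gripper open.
Joint ranges: [-163.93, 163.93], [-17.29, 119.83], [-79.2, 71.16], [3.27, 140.29], [-89.18, 269.18], [5.43, 117.66], [-154.24, 154.24]. Speed limits (degrees/s): [147.25, 147.25, 180, 180, 180, 180, 180].

### API

Orientations are given as [roll, pitch, yaw] about the fixed x, y, z axes, in that order (R = Rz(yaw) Ry(pitch) Rx(roll)).
In Python, from cell import * gives the robot as it stands.
- The arm moves only by the tool arm_command, never from a script. Its argument "targets" is a list that holds one entry, the list of rows, each a list of 7 numbers: the shift along the tool's x, y, z in m, then the turn, a rotation vector about the tool's x, y, z in degrees, then the gripper's target within -1 to 1 (shut at 1, half-way at 0, fully open at -1). In form: [[[tx, ty, tz, rx, ry, rz, claw], ...]]. A call has 1 to 10 rows; each row is the pose to reach, as a shift and turn from the pose commanded when the call began, along the tool's axes at that moment; what a row does not reach only later rows make up. A row lasts 1/10 s, in which the tool goes at most 50 mm and 8.59 degrees, less where a joint would pass 70% of its speed; a pose out of reach is approached as far as the arm can. A call with a gripper value outside its range is refused whole. The fingers move at their own pace and stop on an object; "newtons" is the grip in N (left out, the last holds). Time passes only in rows, so rows that repeat a pose let the fingers close. It gives the time, the measured TCP pose, the force and the opening at its end, in the units of the state.
- get_obs(): the state, without advancing time (a new reading comes with each control period).
- read_camera(name): name is "scene" or "top" or "wrist"; returns a dict with "img" (384x512x3 uint8, red, green, blue), "z_map" (384x512 float32, m along the optical axis (not along the pixel's ray), 0 where there is no reading), "K" (3x3 intrinsics, pixels), "origin" and "attitude" of the camera in the world. Camera axes: x right, y down, z forward; pixel columns grow to the right and rows downward; lengths in m; the calibration is good to about 2 mm. A picture is of the moment at which its call begins.
- sign_off(): hands the job in, once; it reports no verdict.
Trained networks look in the newest picture that a camera, given by its name, has taken for a name from the list of things; names that differ only in an ending like _2 or _b are one class to them, and where a whole thing is asked for, a point or a joint stands for the part that bears it (a point fixed in the world has none). Each returns a list of dicts, best first, with "conf" (0 to 1); they miss things now and then, are a little off and sometimes report something else, mostly with a low value. They report only what shows in the picture. A call takes as long as a camera call.
- search_frame(thing, camera): "position" ([column, row] in pixels, amid what is visible of it).
The state is a dict: "time_s": time; "qpos": joint angles; "joint_velocities": joint speeds; "effort": joint torques, N m; "tool_pos": TCP position; "tool_rot": TCP orientation; "force": force on the tool from outside, world axes, zero at the start; "wrist_torque": the same for the moment, N m; "grip_width": finger opening in m.
Only numpy, scipy, OpenCV 4.12 (cv2) and the standard library are available. Lean on these libraries where they do the work, as an engineer would, in place of code of your own. Each camera call takes 0.05 s, during which the arm holds its last target.

## Working session

There is one attempt and no reset: what is moved stays moved. The work goes in short steps, Python scripts to look and compute and a tool call to move; the robot and the scene stay as the last step left them, time stands still between calls to the robot, and variables do not carry over. Pictures are saved under pics/ and viewed, and the job is handed in when it is done.

Besides the shell and the picture viewer there is one more tool, called after ">>>" as name(argument=value, ...), one argument or row to a line, values as JSON. arm_command: Moves the arm, as the interface text tells. Its arguments: {"type":"object","properties":{"targets":{"type":"array","items":{"type":"array","items":{"type":"array","items":{"type":"number"}}}},"newtons":{"type":"number"}},"required":["targets"]}

```bash
ls; mkdir -p pics
cat > h.py <<'E'
from cell import *
import numpy as np, cv2
from scipy.spatial.transform import Rotation as R
def cam(n,save=None):
    c=read_camera(n)
    if save: cv2.imwrite('pics/'+save,c['img'][:,:,::-1])
    return c
def Rc(c):
    a=np.array(c['attitude'])
    return a if a.shape==(3,3) else R.from_euler('xyz',a,degrees=True).as_matrix()
def p3(c,u,v,z=None):
    if z is None: z=c['z_map'][int(round(v)),int(round(u))]
    r=np.linalg.inv(c['K'])@[u,v,1]
    return Rc(c)@(r*z)+np.array(c['origin'])
def onz(c,u,v,h):
    r=Rc(c)@(np.linalg.inv(c['K'])@[u,v,1]); o=np.array(c['origin'])
    return o+r*(h-o[2])/r[2]
def proj(c,p):
    q=c['K']@(Rc(c).T@(np.array(p)-c['origin'])); return q[:2]/q[2]
E
python3 - <<'E'
from h import *
o=get_obs();print(o)
for n in ['scene','top','wrist']:
    c=cam(n,n+'0.png'); print(n,c['origin'],c['attitude'],c['K'].tolist() if hasattr(c['K'],'tolist') else c['K'])
    for t in ['jig','cam','knob_grip','blank_centre','spacer_centre','polish_tin','drill_bush','lip_top']:
        print(t,search_frame(t,n)[:2])
E
```

```text
pics
{'time_s': 0.0, 'qpos': array([63.94915384, 18.43849762, -4.01485038, 83.17349322,  1.29370437,
       78.5402238 , -3.25898184]), 'joint_velocities': array([-0.09749063,  0.07838406, -0.0433883 ,  0.04013555,  0.01884884,
        0.05356749, -0.04085628]), 'effort': array([-7.04417325e-04, -4.91290069e+01, -4.05025743e-01, -3.12526560e+01,
       -6.42490690e-02,  4.38588217e-02,  2.11541856e-04]), 'tool_pos': array([ 0.2933766 , -0.57942146,  0.22148012]), 'tool_rot': array([-1.79892950e+02,  4.61171239e-03,  2.68606821e+01]), 'force': array([-0.53001076,  0.11294289, -0.14510932]), 'wrist_torque': array([-0.00819944,  0.03132576,  0.01192103]), 'grip_width': 0.08735108902226124}
scene [-0.08186685  0.27949445  0.78156492] [-140.16389375   -0.21222243 -116.26697371] [[449.68263813910784, 0.0, 261.3032305642696], [0.0, 449.68263813910784, 177.4859745523492], [0.0, 0.0, 1.0]]
jig [{'position': [240.6, 197.2], 'conf': 0.62}]
cam [{'position': [263.2, 177.8], 'conf': 0.82}]
knob_grip [{'position': [262.8, 181.9], 'conf': 0.71}]
blank_centre [{'position': [224.3, 198.5], 'conf': 0.
[... 511 characters left out ...]
, 'conf': 0.58}]
knob_grip [{'position': [248.6, 200.4], 'conf': 0.58}]
blank_centre [{'position': [217.5, 209.7], 'conf': 0.77}, {'position': [232.7, 202.2], 'conf': 0.57}]
spacer_centre [{'position': [338.8, 208.6], 'conf': 0.44}]
polish_tin [{'position': [329.2, 164.8], 'conf': 0.93}]
drill_bush [{'position': [231.7, 205.4], 'conf': 0.87}]
lip_top [{'position': [229.8, 203.2], 'conf': 0.84}]
wrist [ 0.35297657 -0.54934307  0.38498815] [ 1.65895461e+02  4.23996816e-03 -6.31819758e+01] [[268.6255205005803, 0.0, 253.53319524520091], [0.0, 268.6255205005803, 195.04424867110143], [0.0, 0.0, 1.0]]
jig []
cam []
knob_grip []
blank_centre []
spacer_centre []
polish_tin []
drill_bush []
lip_top []
```

View pics/scene0.png

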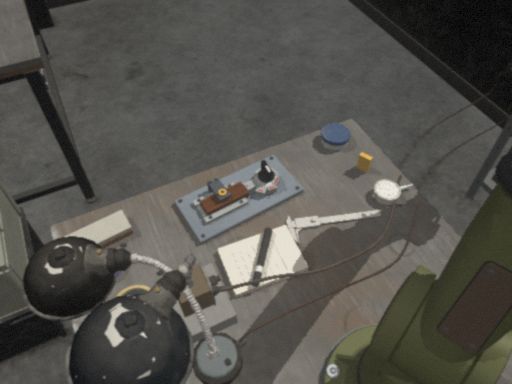

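View pics/top0.png

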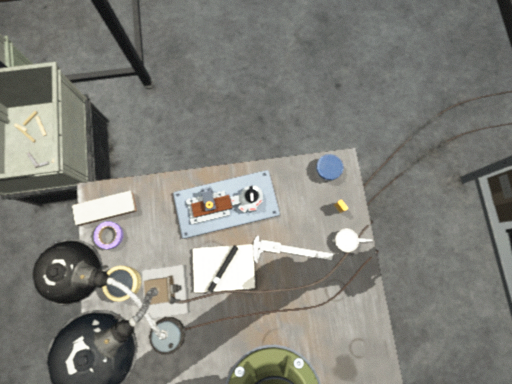

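The scene view shows the jig around (240,197), the knob at (265,172), the blank, the tin at (335,133) and the yellow spacer at (365,160). The top view agrees, with the cam at (250,197) and the spacer at (342,206). Next I'll zoom in and measure.

Run:
```python
from h import *
c=cam('top'); s=cam('scene')
a=cv2.resize(c['img'][145:245,165:365],(800,400),interpolation=cv2.INTER_CUBIC)
cv2.imwrite('pics/topz.png',a[:,:,::-1])
a=cv2.resize(s['img'][115:245,165:385],(792,468),interpolation=cv2.INTER_CUBIC)
cv2.imwrite('pics/scz.png',a[:,:,::-1])
for u,v in [(250,197),(342,206),(330,165),(210,206),(230,204)]: print((u,v),p3(c,u,v).round(4))
for u,v in [(365,160),(335,133),(265,170),(222,199)]: print((u,v),p3(s,u,v).round(4))
```

```text
(250, 197) [ 0.4698 -0.008   0.0631]
(342, 206) [ 0.4211 -0.233   0.0403]
(330, 165) [ 0.5331 -0.2257  0.0257]
(210, 206) [0.4636 0.093  0.0458]
(230, 204) [0.4649 0.044  0.0292]
(365, 160) [ 0.4196 -0.23    0.0342]
(335, 133) [ 0.5272 -0.2199  0.0279]
(265, 170) [ 0.4736 -0.0064  0.0577]
(222, 199) [0.4542 0.1021 0.0418]
```

View pics/topz.png

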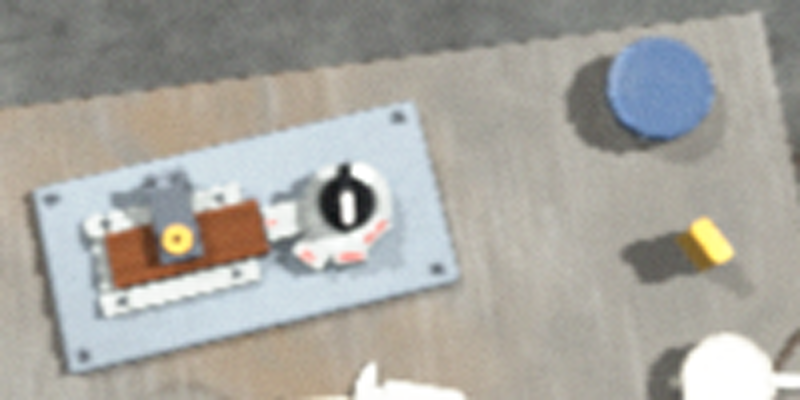

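View pics/scz.png

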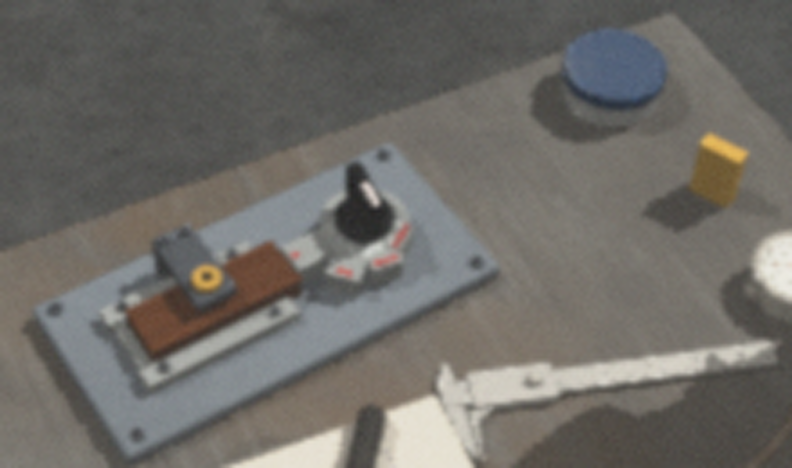

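Run:
```python
from h import *
c=cam('top'); s=cam('scene')
f=lambda x,y:(165+(x+.5)/4-.5,145+(y+.5)/4-.5)
cs=[onz(c,*f(*q),.012) for q in [(35,190),(412,102),(460,280),(72,372)]]
print(np.round(cs,4)); m=np.mean(cs,0)
yv=(cs[0]+cs[3]-cs[1]-cs[2]);xv=(cs[0]+cs[1]-cs[2]-cs[3])
print('centre',m,'yaw from y',np.degrees(np.arctan2(-yv[0],yv[1])),'from x',np.degrees(np.arctan2(xv[1],xv[0])),np.linalg.norm(yv)/2,np.linalg.norm(xv)/2)
g=lambda x,y:(165+(x+.5)/3.6-.5,115+(y+.5)/3.6-.5)
cs=[onz(s,*g(*q),.012) for q in [(37,312),(393,145),(498,270),(133,458)]]
print(np.round(cs,4)); m=np.mean(cs,0)
yv=(cs[0]+cs[3]-cs[1]-cs[2]);xv=(cs[0]+cs[1]-cs[2]-cs[3])
print('centre',m,'yaw from y',np.degrees(np.arctan2(-yv[0],yv[1])),'from x',np.degrees(np.arctan2(xv[1],xv[0])),np.linalg.norm(yv)/2,np.linalg.norm(xv)/2)
for u,v in [(70,270),(85,340),(115,280),(165,335),(345,240),(100,207)]: print((u,v),p3(c,u,v).round(3))
w=read_camera('wrist'); o=get_obs()
Rt=R.from_euler('xyz',o['tool_rot'],degrees=True).as_matrix()
print('cam in tool',Rt.T@(np.array(w['origin'])-o['tool_pos']), (Rt.T@Rc(w)).round(3))
```

```text
[[ 0.5183  0.1868  0.012 ]
 [ 0.5444 -0.064   0.012 ]
 [ 0.4237 -0.078   0.012 ]
 [ 0.3982  0.1737  0.012 ]]
centre [0.47113249 0.0546105  0.012     ] yaw from y 5.861602623897567 from x 6.415086846513354 0.25257590183224593 0.12113942729162915
[[ 0.5143  0.1875  0.012 ]
 [ 0.5411 -0.0636  0.012 ]
 [ 0.4217 -0.0735  0.012 ]
 [ 0.3953  0.1734  0.012 ]]
centre [0.46808045 0.05595602 0.012     ] yaw from y 6.103660679429956 from x 5.7767617075397695 0.25041026162099733 0.11983664397578352
(70, 270) [0.347 0.367 0.193]
(85, 340) [0.217 0.327 0.226]
(115, 280) [0.316 0.288 0.172]
(165, 335) [0.179 0.227 0.051]
(345, 240) [ 0.338 -0.23   0.02 ]
(100, 207) [0.501 0.372 0.026]
cam in tool [ 0.06673762 -0.00044574 -0.16239746] [[-0.001 -0.97  -0.244]
 [ 1.    -0.001 -0.   ]
 [ 0.    -0.244  0.97 ]]
```

View pics/wrist0.png

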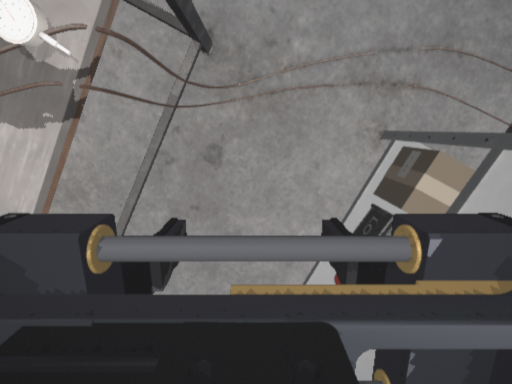

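```bash
cat >> h.py <<'E'
def rel(pos,yaw,o=None,frm=None):
    """tool-frame shift/rotvec from current (or frm=(pos,yaw)) to tool-down pose"""
    o=o or get_obs()
    if frm is None:
        p0=o['tool_pos']; R0=R.from_euler('xyz',o['tool_rot'],degrees=True)
    else: p0=np.array(frm[0]); R0=R.from_euler('xyz',[180,0,frm[1]],degrees=True)
    R1=R.from_euler('xyz',[180,0,yaw],degrees=True)
    t=R0.inv().apply(np.array(pos)-p0); r=(R0.inv()*R1).as_rotvec(degrees=True)
    print('rel',t.round(4),r.round(2))
E
python3 -c "
from h import *
rel([.46,-.24,.26],96)"
```

```text
rel [ 0.302  -0.2281 -0.0375] [  0.     0.   -69.14]
```

>>> arm_command(
  targets=[
    [[0.03,-0.023,-0.0375,0,0,-7,-1],[0.06,-0.046,-0.0375,0,0,-14,-1],[0.09,-0.068,-0.0375,0,0,-21,-1],[0.12,-0.091,-0.0375,0,0,-28,-1],[0.15,-0.114,-0.0375,0,0,-35,-1],[0.18,-0.137,-0.0375,0,0,-42,-1],[0.21,-0.16,-0.0375,0,0,-49,-1],[0.24,-0.182,-0.0375,0,0,-56,-1],[0.27,-0.205,-0.0375,0,0,-63,-1],[0.302,-0.228,-0.0375,0,0,-69.1,-1]],
  ],
)

```text
time_s: 2.6
tool_pos: [0.4604, -0.2389, 0.2603]
tool_rot: [180.0, 0.0, 96.2]
force: [0.4, -0.3, -0.2]
grip_width: 0.0869
```

Run:
```python
from h import *
o=get_obs();print(o['time_s'],o['tool_pos'],o['tool_rot'],o['qpos'].round(1))
c=cam('wrist','w1.png'); np.savez('w1.npz',**c)
c2=c['img'][:250];cv2.imwrite('pics/w1z.png',cv2.resize(c2,(800,390),interpolation=cv2.INTER_CUBIC)[:,:,::-1])
```

```text
2.6 [ 0.46039193 -0.23886688  0.26032317] [1.79985293e+02 4.97278806e-02 9.61971412e+01] [ 47.8   2.4 -24.   97.6   1.   80.1  29.9]
```

View pics/w1.png

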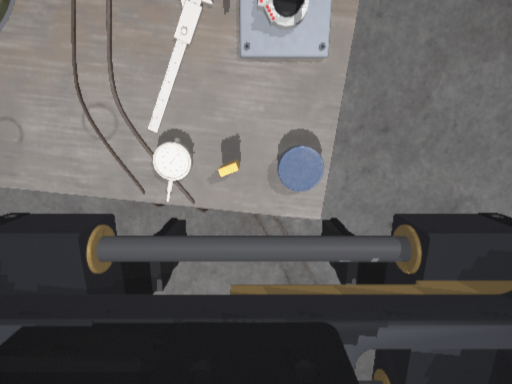

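The wrist view shows the spacer at (228,170), the tin at (301,168) and the jig's corner with the knob at (287,8). I'll zoom on the spacer, then move over the jig.

>>> arm_command(
  targets=[
    [[0.035,0,0,0,0,0,-1],[0.07,0,0,0,0,0,-1],[0.105,0,0,0,0,0,-1],[0.13,0,0,0,0,0,-1],[0.13,0,0,0,0,0,-1]],
  ],
)

```text
time_s: 3.15
tool_pos: [0.4468, -0.1068, 0.2606]
tool_rot: [179.9, 0.0, 96.3]
force: [1.1, -0.5, -0.2]
grip_width: 0.087
```

Run:
```python
from h import *
o=get_obs();print(o['time_s'],o['tool_pos'],o['tool_rot'],o['qpos'].round(1))
c=cam('wrist','w2.png'); np.savez('w2.npz',**c)
a=cv2.resize(c['img'][0:215,190:400],(784,800),interpolation=cv2.INTER_CUBIC)
a=cv2.resize(c['img'][0:150,195:395],(800,600),interpolation=cv2.INTER_CUBIC)
cv2.imwrite('pics/w2z.png',a[:,:,::-1])
d=np.load('w1.npz')
a=cv2.resize(d['img'][120:200,190:330],(700,400),interpolation=cv2.INTER_CUBIC)
cv2.imwrite('pics/w1z.png',a[:,:,::-1])
```

```text
3.15 [ 0.44675081 -0.10683149  0.26064773] [1.79947392e+02 2.74223708e-02 9.62920024e+01] [ 42.6  -5.5 -30.  104.5  -2.8  80.3  19.4]
```

View pics/w1z.png

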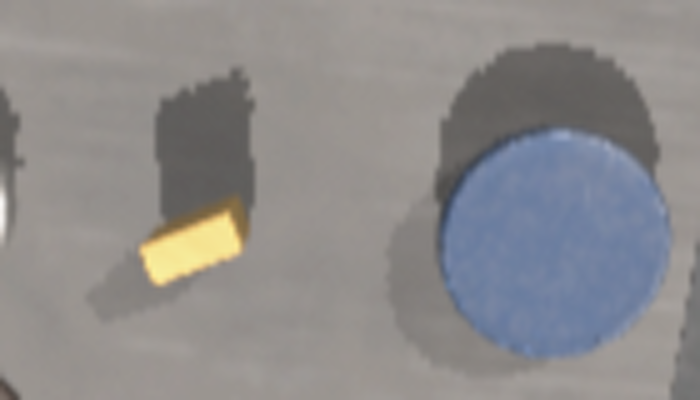

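View pics/w2z.png

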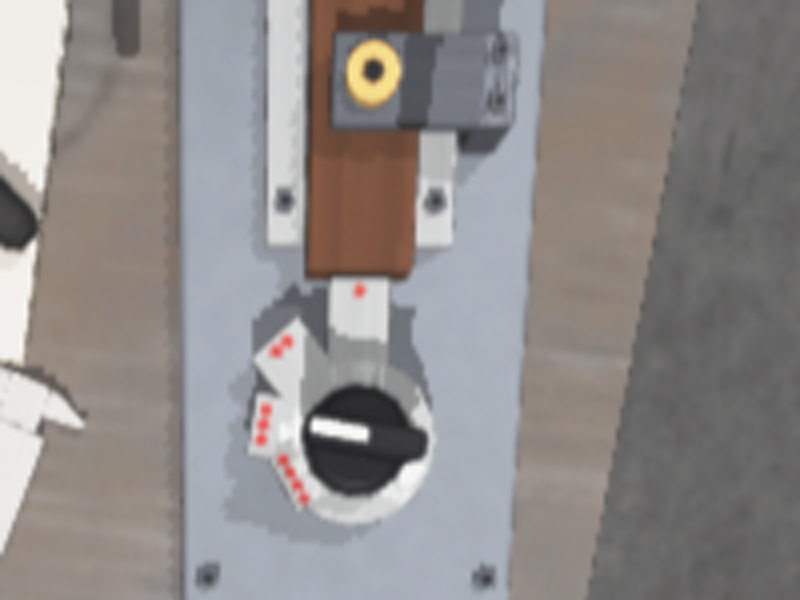

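Run:
```python
from h import *
from scipy.optimize import least_squares
c=dict(np.load('w2.npz'))
f=lambda x,y:np.array((195+(x+.5)/4-.5,(y+.5)/4-.5))
# jig pt -> zoom px
pts=[((-.018,-.013,.030),(306,274)),((.018,-.013,.030),(411,274)),
 ((0,.040,.0485),(373,71)),
 ((-.0105,-.015,.029),(329,278)),((.0105,-.015,.029),(389,279)),
 ((-.019,-.003,.021),(306,243)),((.019,-.003,.021),(417,243))]
def res(p):
    a=R.from_euler('z',p[2])
    return np.concatenate([proj(c,a.apply(q)+[p[0],p[1],0])-f(*u) for q,u in pts])
s=least_squares(res,[.469,.055,.105]); print(s.x[:2],np.degrees(s.x[2])); print(s.fun.reshape(-1,2).round(2))
a=R.from_euler('z',s.x[2])
j=lambda q:a.apply(q)+[s.x[0],s.x[1],0]
print('cam axis',j([0,-.068,.064]),'px',[4*(proj(c,j([0,-.068,h]))-[195,0]) for h in(.064,.053,.029)])
for n,e in [('wl',(312,425)),('wr',(368,434)),('br',(428,443)),('discc',(357,440))]:
    print(n,onz(c,*f(*e),.064), 'depthpt',p3(c,*f(*e)))
e=[onz(c,*f(*q),.064)for q in[(312,425),(428,443)]];d=e[0]-e[1];print('bar ang',np.degrees(np.arctan2(d[1],d[0])),np.linalg.norm(d),(e[0]+e[1])/2)
# plate edges check
for q in [(180,300),(545,0),(510,560)]: print('edge jig',a.inv().apply(onz(c,*f(*q),.012)-[s.x[0],s.x[1],0]))
d=dict(np.load('w1.npz'))
g=lambda x,y:(190+(x+.5)/5-.5,120+(y+.5)/5-.5)
q=[onz(d,*g(*e),.044) for e in [(139,246),(235,208),(245,246),(160,286)]]
print(np.round(q,4),np.mean(q,0)); l=(q[1]+q[2]-q[0]-q[3])/2;w=(q[0]+q[1]-q[2]-q[3])/2
print(np.linalg.norm(l),np.linalg.norm(w),np.degrees(np.arctan2(l[1],l[0])),np.degrees(np.arctan2(w[1],w[0])))
for e in [(190,245),(200,235)]:print(p3(d,*g(*e)))
```

```text
[0.47180544 0.05519162] 5.764934828829224
[[ 0.24 -0.78]
 [ 0.7  -0.54]
 [ 0.12  0.17]
 [-0.05  0.03]
 [ 0.46 -0.07]
 [-0.73  0.47]
 [-0.78  0.73]]
cam axis [ 0.47863586 -0.01246446  0.064     ] px [array([364.5968414 , 434.04382343]), array([360.6432938 , 436.34634934]), array([352.79529643, 440.9169829 ])]
wl [ 0.46109364 -0.01116838  0.064     ] depthpt [ 0.46104997 -0.0112282   0.06473414]
wr [ 0.47917377 -0.01193357  0.064     ] depthpt [ 0.47909474 -0.01199066  0.0647195 ]
br [ 0.49859446 -0.01256275  0.064     ] depthpt [ 0.50420775 -0.00990572  0.02976086]
discc [ 0.47593842 -0.014124    0.064     ] depthpt [ 0.47588691 -0.01416143  0.06451091]
bar ang 177.87059220105317 0.0375267268909628 [ 0.47984405 -0.01186556  0.064     ]
edge jig [-0.06169444 -0.01927909  0.012     ]
edge jig [0.06040518 0.07447349 0.012     ]
edge jig [ 0.06166673 -0.10858426  0.012     ]
[[ 0.4086 -0.2344  0.044 ]
 [ 0.4347 -0.2208  0.044 ]
 [ 0.4385 -0.2312  0.044 ]
 [ 0.4155 -0.2453  0.044 ]] [ 0.42433531 -0.2329197   0.044     ]
0.02822309770325279 0.011889374751659337 29.409399985136837 116.57608687866194
[ 0.42300376 -0.23257356  0.04412593]
[ 0.42555812 -0.22947464  0.04383371]
```

```bash
python3 -c "
from h import *
rel([.4785,-.0123,.14],176)"
```

```text
rel [0.0934 0.0419 0.1204] [-3.000e-02  1.000e-01 -7.987e+01]
```

>>> arm_command(
  targets=[
    [[0.01,0.004,0.01,0,0,-8,-1],[0.02,0.008,0.025,0,0,-16,-1],[0.03,0.012,0.035,0,0,-24,-1],[0.04,0.017,0.05,0,0,-32,-1],[0.05,0.021,0.06,0,0,-40,-1],[0.06,0.025,0.075,0,0,-48,-1],[0.07,0.03,0.085,0,0,-56,-1],[0.08,0.034,0.1,0,0,-64,-1],[0.09,0.04,0.11,0,0,-72,-1],[0.0934,0.042,0.12,0,0,-79.9,-1]],
  ],
)

```text
time_s: 4.2
tool_pos: [0.4793, -0.0139, 0.1395]
tool_rot: [180.0, 0.0, 176.1]
force: [-0.3, -0.6, 0.5]
grip_width: 0.0872
```

```bash
python3 -c "
from h import *
rel([.4785,-.0123,.043],176); o=get_obs(); print(o['qpos'].round(1),o['tool_pos'],o['tool_rot'])"
```

```text
rel [0.0009 0.0016 0.0965] [0.02 0.01 0.14]
[ 33.9   2.8 -36.  111.7   1.8  66.   83.4] [ 0.47925693 -0.01393996  0.13945187] [1.79982285e+02 7.14843826e-03 1.76135805e+02]
```

>>> arm_command(
  targets=[
    [[0.0008,0.0012,0.03,0,0,0,-1],[0.0008,0.0012,0.055,0,0,0,-1],[0.0008,0.0012,0.08,0,0,0,-1],[0.0008,0.0012,0.0965,0,0,0,-1],[0.0008,0.0012,0.0965,0,0,0,-1],[0.0008,0.0012,0.0965,0,0,0,0]],
  ],
  newtons=20,
)

```text
time_s: 4.8
tool_pos: [0.4782, -0.0132, 0.0437]
tool_rot: [180.0, -0.0, 175.8]
force: [-0.2, 0.3, 0.8]
grip_width: 0.0841
```

```bash
python3 -c "
from h import *
o=get_obs(); print(o['qpos'].round(1),o['tool_pos'],o['tool_rot'],o['grip_width'])
c=cam('wrist','w3.png')"
```

```text
[ 32.1  10.3 -35.9 117.1   7.4  54.7  78.2] [ 0.47824369 -0.01319135  0.04365422] [ 1.79996419e+02 -1.49609605e-02  1.75775478e+02] 0.084080264717199
```

View pics/w3.png

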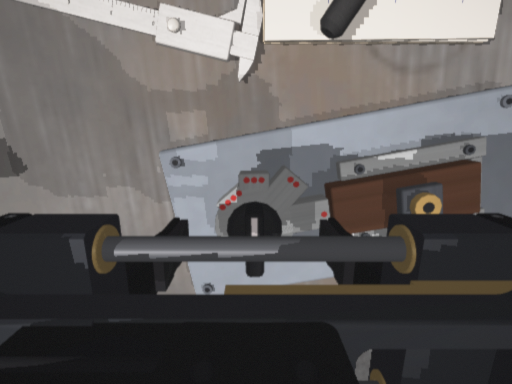

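The bar, white line at (254,228), is centred between the fingers. Closing now.

>>> arm_command(
  targets=[
    [[0,0,0,0,0,0,1],[0,0,0,0,0,0,1],[0,0,0,0,0,0,1],[0,0,0,0,0,0,1],[0,0,0,0,0,0,1],[0,0,0,0,0,0,1],[0,0,0,0,0,0,1],[0,0,0,0,0,0,1]],
  ],
  newtons=25,
)

```text
time_s: 5.65
tool_pos: [0.4779, -0.0122, 0.0435]
tool_rot: [-180.0, -0.0, 175.9]
force: [-0.1, -0.1, -0.1]
grip_width: 0.019
```

>>> arm_command(
  targets=[
    [[0,0,0,0,0,0,1],[0,0,0,0,0,0,1],[0,0,0,0,0,0,1]],
  ],
)

```text
time_s: 5.95
tool_pos: [0.4779, -0.0127, 0.0435]
tool_rot: [-180.0, -0.0, 175.8]
force: [0.1, -2.2, -0.1]
grip_width: 0.0108
```

>>> arm_command(
  targets=[
    [[0,0,0,0,0,8,1],[0,0,0,0,0,16,1],[0,0,0,0,0,24,1],[0,0,0,0,0,32,1],[0,0,0,0,0,40,1],[0,0,0,0,0,48,1],[0,0,0,0,0,56,1],[0,0,0,0,0,64,1],[0,0,0,0,0,72,1],[0,0,0,0,0,80,1]],
  ],
)

```text
time_s: 6.95
tool_pos: [0.4787, -0.0119, 0.0435]
tool_rot: [179.9, -0.0, 95.5]
force: [2.2, 0.2, -3.3]
grip_width: 0.0107
```

>>> arm_command(
  targets=[
    [[0,0,0,0,0,0.5,1],[0,0,0,0,0,0.5,1],[0,0,0,0,0,0.5,1]],
  ],
)

```text
time_s: 7.25
tool_pos: [0.4786, -0.0119, 0.0435]
tool_rot: [179.9, -0.0, 95.5]
force: [4.4, 1.1, -5.3]
grip_width: 0.0109
```

Now open and rise, then look.

>>> arm_command(
  targets=[
    [[0,0,0,0,0,0,0.3],[0,0,0,0,0,0,-0.2],[0,0,0,0,0,0,-0.2],[0,0,0,0,0,0,-0.2],[0,0,-0.03,0,0,0,-0.2],[0,0,-0.06,0,0,0,-0.2],[-0.03,0,-0.1,0,0,0,-0.2],[-0.06,0,-0.14,0,0,0,-0.2],[-0.08,0,-0.14,0,0,0,-0.2],[-0.08,0,-0.14,0,0,0,-0.2]],
  ],
)

```text
time_s: 8.25
tool_pos: [0.4858, -0.0956, 0.1848]
tool_rot: [179.9, 0.1, 95.1]
force: [0.1, 0.0, -0.8]
grip_width: 0.0519
```

Run:
```python
from h import *
o=get_obs(); print(o['qpos'].round(1),o['tool_pos'],o['tool_rot'],o['grip_width'])
c=cam('wrist','w4.png'); np.savez('w4.npz',**c)
a=cv2.resize(c['img'][0:150,175:375],(800,600),interpolation=cv2.INTER_CUBIC)
cv2.imwrite('pics/w4z.png',a[:,:,::-1])
```

```text
[ 31.    1.8 -23.4 107.    0.8  71.3  12.5] [ 0.48582257 -0.0956091   0.18484385] [1.79885754e+02 1.26350513e-01 9.50525042e+01] 0.05192239756221696
```

View pics/w4.png

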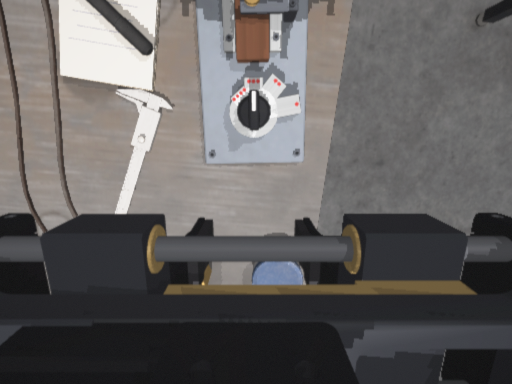

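View pics/w4z.png

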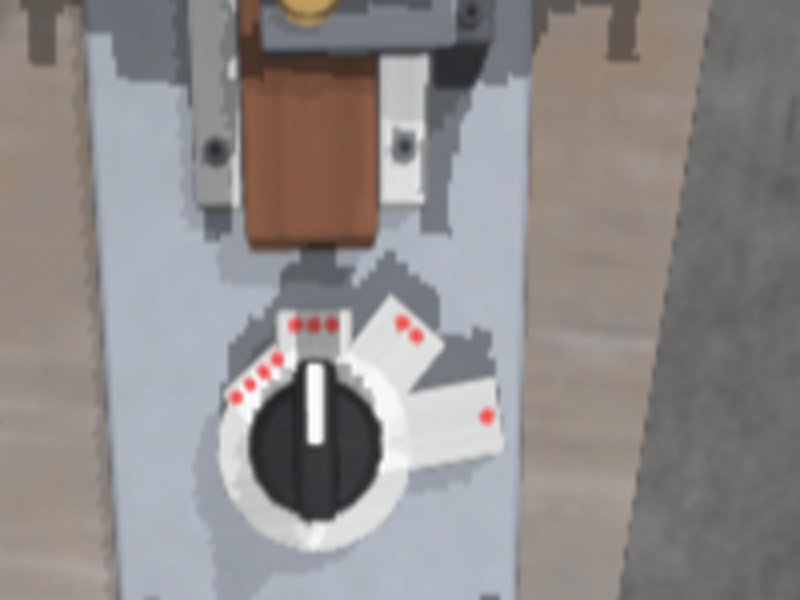

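The step with three dots at (314,325 in the zoom) faces the blank and the white line points at it. I'll measure the gap and work out the move to the spacer.

Run:
```python
from h import *
from scipy.optimize import least_squares
c=dict(np.load('w4.npz'))
f=lambda x,y:np.array((175+(x+.5)/4-.5,(y+.5)/4-.5))
pts=[((-.018,-.013,.030),(247,245)),((.018,-.013,.030),(377,242)),
 ((-.0105,-.031,.029),(278,312)),((.0105,-.031,.029),(351,310)),
 ((-.019,-.003,.021),(240,207)),((.019,-.003,.021),(381,204))]
def res(p):
    a=R.from_euler('z',p[2])
    return np.concatenate([proj(c,a.apply(q)+[p[0],p[1],0])-f(*u) for q,u in pts])
s=least_squares(res,[.469,.055,.105]); print(s.x[:2],np.degrees(s.x[2])); print(s.fun.reshape(-1,2).round(2))
j=lambda q:R.from_euler('z',s.x[2]).apply(q)+[s.x[0],s.x[1],0]
for q,u in pts: print((R.from_euler('z',-s.x[2]).apply(onz(c,*f(*u),q[2])-[s.x[0],s.x[1],0])*1000).round(1))
print('gap',j([0,-.022,.012]))
e=[onz(c,*f(*q),.064)for q in[(315,362),(316,443)]];d=e[0]-e[1];print('white line ang',np.degrees(np.arctan2(d[1],d[0])))
rel([.457,-.295,.15],118)
```

```text
[0.4718722  0.05449621] 6.522751086784995
[[-0.4  -0.83]
 [ 0.43 -1.03]
 [-0.59  0.32]
 [ 0.25  0.28]
 [ 0.56  0.77]
 [-0.25  0.53]]
[-17.6 -13.8  30. ]
[ 17.5 -14.   30. ]
[ -9.8 -30.7  29. ]
[ 10.2 -30.7  29. ]
[-19.6  -2.2  21. ]
[19.3 -2.5 21. ]
gap [0.47437135 0.03263862 0.012     ]
white line ang 95.75826116915643
rel [-0.1986 -0.0463  0.0337] [-1.000e-02  0.000e+00 -2.281e+01]
```

>>> arm_command(
  targets=[
    [[-0.03,-0.008,0.01,0,0,-4,-0.2],[-0.07,-0.016,0.02,0,0,-8,-0.2],[-0.11,-0.025,0.03,0,0,-13,-0.2],[-0.15,-0.035,0.034,0,0,-18,-0.2],[-0.1986,-0.046,0.034,0,0,-22.8,-0.2],[-0.1986,-0.046,0.034,0,0,-22.8,-0.2],[-0.1986,-0.046,0.034,0,0,-22.8,-0.2]],
  ],
)

```text
time_s: 9.0
tool_pos: [0.4575, -0.2932, 0.1482]
tool_rot: [-180.0, -0.2, 118.1]
force: [-0.7, 1.0, -0.3]
grip_width: 0.0526
```

Run:
```python
from h import *
o=get_obs(); print(o['qpos'].round(1),o['tool_pos'],o['tool_rot'],o['grip_width'])
c=cam('wrist','w5.png'); np.savez('w5.npz',**c)
a=cv2.resize(c['img'][50:200,155:355],(800,600),interpolation=cv2.INTER_CUBIC)
cv2.imwrite('pics/w5z.png',a[:,:,::-1])
```

```text
[ 43.    9.2 -14.4 103.4   2.4  67.9  56. ] [ 0.45748096 -0.29323497  0.14819782] [-1.79966655e+02 -1.74143988e-01  1.18061550e+02] 0.05255050508226046
```

View pics/w5z.png

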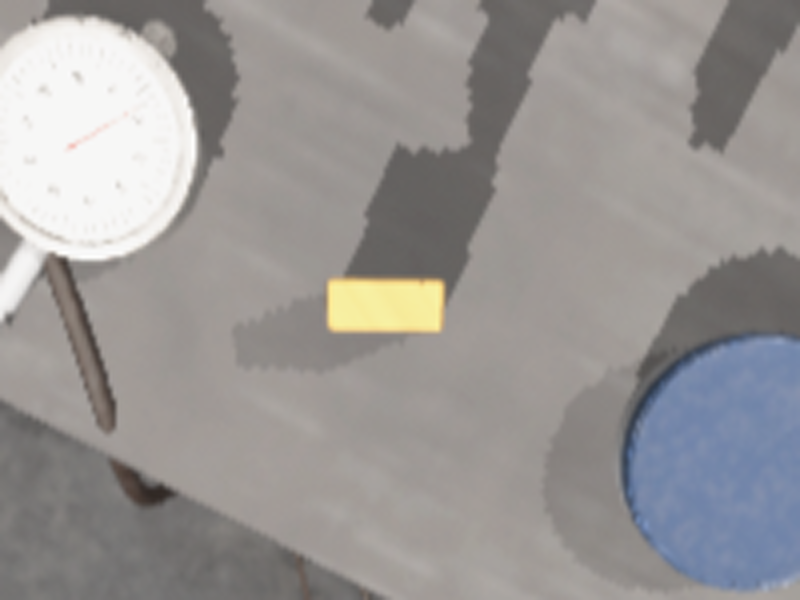

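Run:
```python
from h import *
c=dict(np.load('w5.npz'))
f=lambda x,y:np.array((155+(x+.5)/4-.5,50+(y+.5)/4-.5))
q=[onz(c,*f(*e),.044) for e in [(328,279),(444,280),(443,332),(327,331)]]
m=np.mean(q,0);print(m); l=(q[1]+q[2]-q[0]-q[3])/2
print(np.linalg.norm(l),np.degrees(np.arctan2(l[1],l[0])),p3(c,*f(386,305)))
y=np.degrees(np.arctan2(l[1],l[0]))+90; print(y)
rel([m[0],m[1],.10],y);rel([m[0],m[1],.023],y)
```

```text
[ 0.42359605 -0.23377661  0.044     ]
0.027897835868816348 27.537835200020417 [ 0.42362906 -0.23358634  0.04379787]
117.53783520002042
rel [ 0.0674 -0.003   0.0487] [-0.01 -0.16  0.67]
rel [ 0.0672 -0.003   0.1257] [-0.01 -0.16  0.67]
```

>>> arm_command(
  targets=[
    [[0.02,-0.001,0.015,0,0,0.3,-0.2],[0.045,-0.002,0.03,0,0,0.6,-0.2],[0.067,-0.003,0.05,0,0,0.6,-0.2],[0.067,-0.003,0.06,0,0,0.6,-0.2],[0.067,-0.003,0.08,0,0,0.6,-0.2],[0.067,-0.003,0.1,0,0,0.6,-0.2],[0.067,-0.003,0.115,0,0,0.6,-0.2],[0.067,-0.003,0.1255,0,0,0.6,-0.2],[0.067,-0.003,0.1255,0,0,0.6,-0.2]],
  ],
)

```text
time_s: 9.95
tool_pos: [0.4234, -0.2348, 0.0228]
tool_rot: [-179.9, -0.1, 117.7]
force: [-0.6, 0.1, 0.2]
grip_width: 0.052
```

>>> arm_command(
  targets=[
    [[0,0,0,0,0,0,0.6],[0,0,0,0,0,0,0.6],[0,0,0,0,0,0,0.6],[0,0,0,0,0,0,0.6],[0,0,0,0,0,0,0.6],[0,0,0,0,0,0,0.6]],
  ],
  newtons=25,
)

```text
time_s: 10.55
tool_pos: [0.4243, -0.2365, 0.0246]
tool_rot: [180.0, 0.1, 117.6]
force: [-0.3, 1.2, 3.9]
grip_width: 0.0276
```

>>> arm_command(
  targets=[
    [[0,0,0,0,0,0,0.8],[0,0,-0.01,0,0,0,0.8],[0,0,-0.03,0,0,0,0.8],[0,0,-0.06,0,0,0,0.8],[0,0,-0.09,0,0,0,0.8],[0,0,-0.1,0,0,0,0.8],[0,0,-0.1,0,0,0,0.8]],
  ],
)

```text
time_s: 11.25
tool_pos: [0.4247, -0.2368, 0.1254]
tool_rot: [179.9, 0.2, 117.6]
force: [0.8, 0.3, -0.9]
grip_width: 0.0276
```

Run:
```python
from h import *
o=get_obs(); print(o['qpos'].round(1),o['tool_pos'],o['tool_rot'],o['grip_width'],o['force'])
c=cam('wrist','w6.png'); np.savez('w6.npz',**c)
t=cam('top'); s=cam('scene')
a=cv2.resize(c['img'][140:290,155:355],(800,600),interpolation=cv2.INTER_CUBIC)
cv2.imwrite('pics/w6z.png',a[:,:,::-1])
a=cv2.resize(s['img'][110:190,320:420],(750,600),interpolation=cv2.INTER_CUBIC)
cv2.imwrite('pics/s6z.png',a[:,:,::-1])
```

```text
[ 41.7   3.3 -16.1 112.5   1.1  64.2  52.7] [ 0.42470819 -0.23677972  0.1254255 ] [1.79921840e+02 1.58227952e-01 1.17556581e+02] 0.027640786419117245 [ 0.78065469  0.31877567 -0.90309157]
```

View pics/w6z.png

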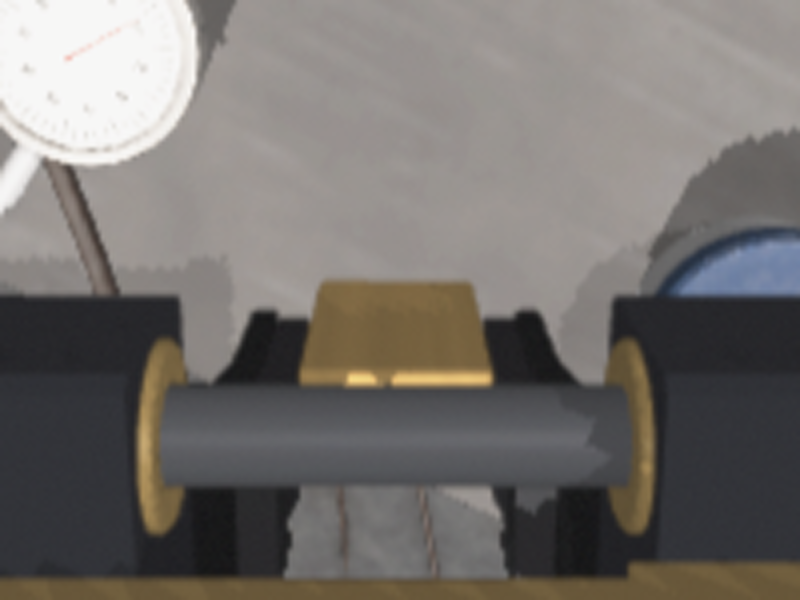

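View pics/s6z.png

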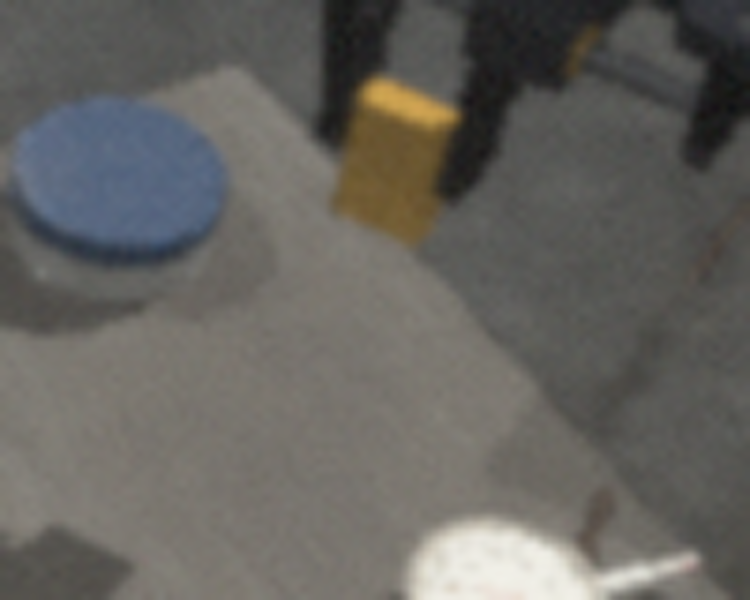

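Run:
```python
from h import *
c=dict(np.load('w6.npz'));o=get_obs()
Rt=R.from_euler('xyz',o['tool_rot'],degrees=True)
for x in (345,396,450):
  for y in (292,305,320,335,350,365,375):
    u,v=155+(x+.5)/4-.5,140+(y+.5)/4-.5
    print(x,y,(Rt.inv().apply(p3(c,u,v)-o['tool_pos'])*1000).round(1))
```

```text
345 292 [ 7.4 -7.  12.6]
345 305 [ 7.2 -6.7  6.2]
345 320 [ 7.1 -6.4 -0.9]
345 335 [ 6.6 -6.1 -6.6]
345 350 [  7.   -5.8 -14. ]
345 365 [  7.2  -5.5 -20.5]
345 375 [  6.4  -5.5 -22.4]
396 292 [ 7.1  1.9 13.4]
396 305 [6.9 1.9 7.1]
396 320 [  65.5    1.4 -165. ]
396 335 [ 6.5  1.8 -6.2]
396 350 [  7.2   1.8 -14.6]
396 365 [  7.    1.8 -19.9]
396 375 [  6.2   1.8 -21.8]
450 292 [ 6.7 11.4 14.6]
450 305 [ 7.1 10.9  6.4]
450 320 [ 7.1 10.6 -0.9]
450 335 [ 6.8 10.3 -7.2]
450 350 [  7.    9.9 -14.1]
450 365 [  7.3   9.5 -20.8]
450 375 [  6.1   9.5 -21.6]
```

Run:
```python
from h import *
rel([.4733,.0317,.105],96)
```

```text
rel [0.2136 0.1686 0.0177] [-0.12 -0.12 21.56]
```

>>> arm_command(
  targets=[
    [[0.024,0.019,0,0,0,2.4,0.8],[0.048,0.038,0,0,0,4.8,0.8],[0.072,0.057,0,0,0,7.2,0.8],[0.096,0.076,0,0,0,9.6,0.8],[0.12,0.095,0,0,0,12,0.8],[0.144,0.114,0,0,0,14.5,0.8],[0.168,0.133,0.005,0,0,17,0.8],[0.19,0.15,0.01,0,0,19.5,0.8],[0.2136,0.1686,0.0177,-0.1,-0.1,21.6,0.8],[0.2136,0.1686,0.0177,-0.1,-0.1,21.6,0.8]],
  ],
)

```text
time_s: 12.4
tool_pos: [0.4729, 0.036, 0.1041]
tool_rot: [-179.9, -0.1, 96.3]
force: [-0.3, 0.2, -1.5]
grip_width: 0.0278
```

>>> arm_command(
  targets=[
    [[0,0,0,0,0,0,0.8],[0,0,0,0,0,0,0.8],[0,0,0,0,0,0,0.8]],
  ],
)

```text
time_s: 12.7
tool_pos: [0.4743, 0.0298, 0.106]
tool_rot: [179.9, 0.1, 95.9]
force: [-1.2, -0.4, -1.2]
grip_width: 0.0277
```

Run:
```python
from h import *
o=get_obs(); print(o['qpos'].round(1),o['tool_pos'],o['tool_rot'],o['grip_width'],o['force'])
rel([.4733,.0317,.105],96)
c=cam('wrist','w7.png'); np.savez('w7.npz',**c)
a=cv2.resize(c['img'][110:260,155:355],(800,600),interpolation=cv2.INTER_CUBIC)
cv2.imwrite('pics/w7z.png',a[:,:,::-1])
```

```text
[ 24.1   4.2 -31.8 114.5   2.6  61.9  -3. ] [0.47427194 0.02980847 0.10601254] [1.79924240e+02 9.65295519e-02 9.58506464e+01] 0.027684957746323298 [-1.24819639 -0.369407   -1.19982667]
rel [ 0.002  -0.0008  0.001 ] [ 0.08  0.1  -0.15]
```

View pics/w7z.png

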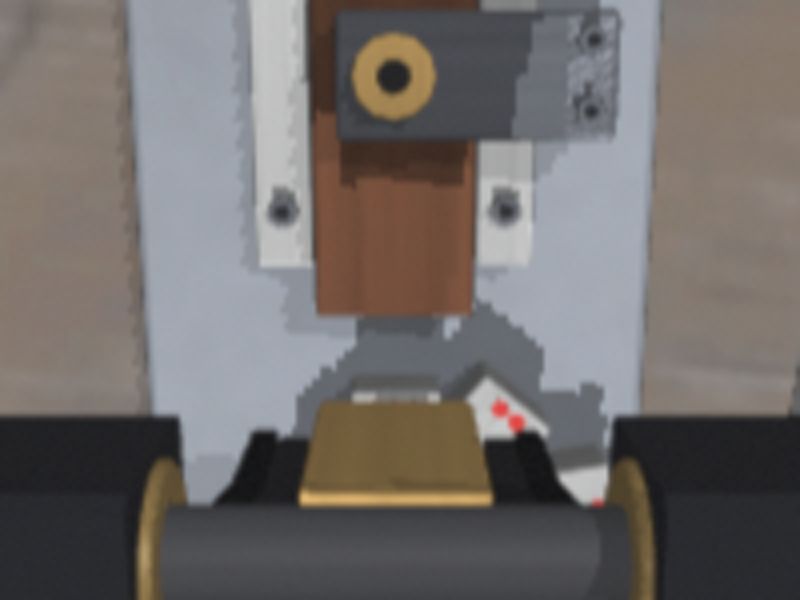

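Run:
```python
from h import *
c=dict(np.load('w7.npz'));o=get_obs();print(o['tool_pos'],o['tool_rot'])
f=lambda x,y:np.array((155+(x+.5)/4-.5,110+(y+.5)/4-.5))
Rj=R.from_euler('z',6,degrees=True)
J=lambda p:(Rj.inv().apply(p-np.array([.4718,.055,0]))*1000).round(1)
for n,e,h in [('blankL',(316,314),.03),('blankR',(474,314),.03),('blankbotL',(318,318),.03),('stepL',(353,392),.029),('stepR',(440,391),.029),('stepbot',(396,378),.012),('blkbotL',(319,404),.084),('blkbotR',(473,403),.084),('blktopL',(300,497),.128),('blktopR',(491,497),.128),('railL',(313,266),.021),('railR',(476,266),.021),('bush',(393,76),.0485)]:
    print(n,J(onz(c,*f(*e),h)),p3(c,*f(*e))[2].round(4))
print('tcp',J(o['tool_pos']))
for e in [(450,300),(396,360),(396,384),(200,350),(396,430),(396,460),(396,485)]: print(e,J(p3(c,*f(*e))))
```

```text
[0.47446469 0.02991055 0.10621512] [1.79895811e+02 9.76931835e-02 9.58498743e+01]
blankL [-17.8 -11.9  30. ] 0.0306
blankR [ 18.1 -12.1  30. ] 0.0121
blankbotL [-17.4 -12.9  30. ] 0.0126
stepL [ -9.7 -30.8  29. ] 0.0293
stepR [ 10.5 -30.6  29. ] 0.0128
stepbot [  0.3 -32.3  12. ] 0.0169
blkbotL [-13.6 -16.3  84. ] 0.0126
blkbotR [ 14.1 -16.3  84. ] 0.0296
blktopL [-13.2 -16.1 128. ] 0.1259
blktopR [ 13.5 -16.2 128. ] 0.1245
railL [-19.   -2.5  21. ] 0.0118
railR [19.  -2.6 21. ] 0.0205
bush [-0.1 40.6 48.5] 0.0492
tcp [  0.  -25.2 106.2]
(450, 300) [12.5 -8.6 31.1]
(396, 360) [  0.3 -27.3  13.4]
(396, 384) [  0.3 -30.4  23.8]
(200, 350) [-47.7 -24.6  13.3]
(396, 430) [  0.3 -16.5  98.2]
(396, 460) [  0.2 -16.  113.6]
(396, 485) [  0.2 -16.1 123.5]
```

>>> arm_command(
  targets=[
    [[0.0005,0,0.01,0,0,0,0.8],[0.0005,0,0.02,0,0,0,0.8],[0.0005,0,0.03,0,0,0,0.8],[0.0005,0,0.04,0,0,0,0.8],[0.0005,0,0.045,0,0,0,0.8],[0.0005,0,0.045,0,0,0,0.8],[0.0005,0,0.045,0,0,0,0.8]],
  ],
)

```text
time_s: 13.45
tool_pos: [0.4747, 0.0317, 0.0613]
tool_rot: [179.9, 0.1, 96.0]
force: [0.7, 0.1, -1.5]
grip_width: 0.0276
```

Run:
```python
from h import *
o=get_obs(); print(o['qpos'].round(1),o['tool_pos'],o['tool_rot'],o['grip_width'],o['force'])
c=cam('wrist','w8.png'); np.savez('w8.npz',**c)
a=cv2.resize(c['img'][110:260,155:355],(800,600),interpolation=cv2.INTER_CUBIC)
cv2.imwrite('pics/w8z.png',a[:,:,::-1])
```

```text
[ 23.2   7.7 -31.8 116.9   5.   56.5  -5.1] [0.47467222 0.03165626 0.06131093] [1.79885363e+02 7.45945370e-02 9.59717934e+01] 0.027648576732131242 [ 0.65528621  0.07610098 -1.47040174]
```

View pics/w8z.png

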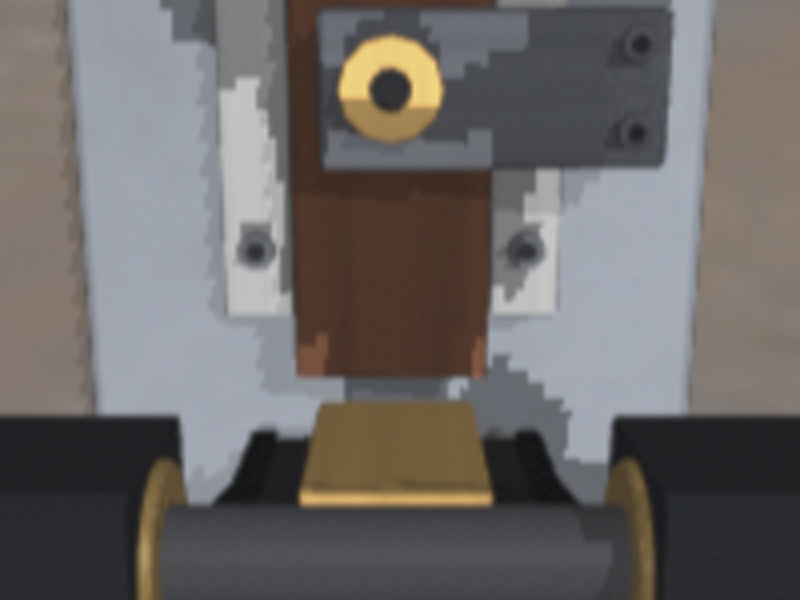

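Run:
```python
from h import *
c=dict(np.load('w8.npz'));o=get_obs()
f=lambda x,y:np.array((155+(x+.5)/4-.5,110+(y+.5)/4-.5))
Rj=R.from_euler('z',6,degrees=True)
J=lambda p:(Rj.inv().apply(p-np.array([.4718,.055,0]))*1000).round(1)
for n,e,h in [('blankL',(298,376),.03),('blankR',(486,376),.03),('blkbotL',(319,404),.039),('blkbotR',(473,403),.039),('blktopL',(300,497),.083),('blktopR',(491,497),.083),('railL',(290,316),.021),('railR',(492,315),.021),('bush',(391,88),.0485)]:
    print(n,J(onz(c,*f(*e),h)))
print('tcp',J(o['tool_pos']))
for e in [(396,370),(396,430),(396,460),(396,485),(396,498)]: print(e,J(p3(c,*f(*e))))
```

```text
blankL [-17.5 -12.   30. ]
blankR [ 17.7 -12.1  30. ]
blkbotL [-13.  -14.7  39. ]
blkbotR [ 14.7 -14.5  39. ]
blktopL [-12.7 -14.5  83. ]
blktopR [ 14.1 -14.5  83. ]
railL [-19.6  -2.5  21. ]
railR [19.5 -2.4 21. ]
bush [ 0.1 40.7 48.5]
tcp [  0.7 -23.6  61.6]
(396, 370) [  0.9 -10.9  30. ]
(396, 430) [  0.8 -14.6  53.8]
(396, 460) [  0.8 -14.   69.5]
(396, 485) [  0.8 -14.4  78.6]
(396, 498) [  0.8 -15.6  80.6]
```

>>> arm_command(
  targets=[
    [[-0.001,0,0.005,0,0,0,0.8],[-0.001,0,0.011,0,0,0,0.8],[-0.001,0,0.017,0,0,0,0.8],[-0.001,0,0.022,0,0,0,0.8],[-0.001,0,0.025,0,0,0,0.8],[-0.001,0,0.026,0,0,0,0.8],[-0.001,0,0.026,0,0,0,0.8]],
  ],
)

```text
time_s: 14.2
tool_pos: [0.4743, 0.0305, 0.0366]
tool_rot: [180.0, 0.1, 96.0]
force: [-6.1, -0.4, 13.8]
grip_width: 0.0279
```

Run:
```python
from h import *
o=get_obs(); print(o['tool_pos'],o['tool_rot'],o['grip_width'],o['force'])
c=cam('wrist','w9.png'); np.savez('w9.npz',**c)
a=cv2.resize(c['img'][110:260,155:355],(800,600),interpolation=cv2.INTER_CUBIC)
cv2.imwrite('pics/w9z.png',a[:,:,::-1])
```

```text
[0.47434693 0.03047431 0.03659227] [1.79989816e+02 1.28367659e-01 9.59602337e+01] 0.027949109337210835 [-6.0762758  -0.3536938  13.78351312]
```

View pics/w9z.png

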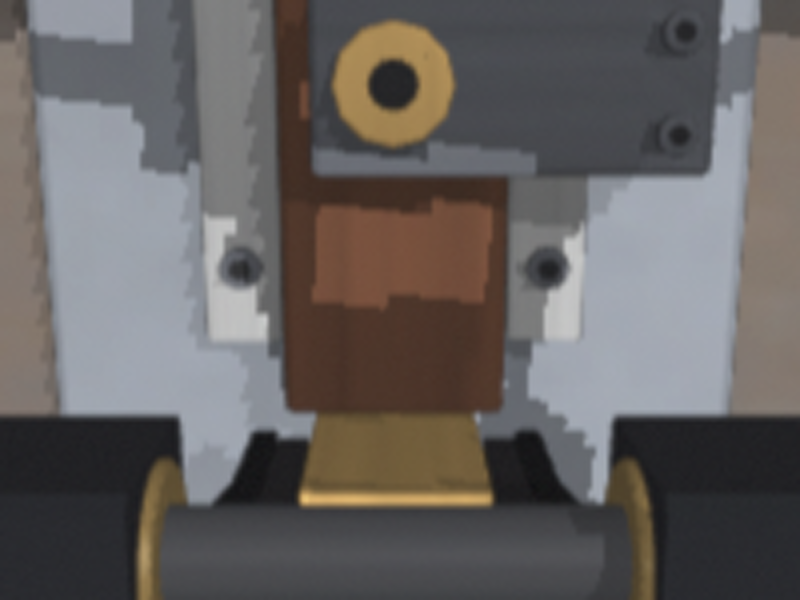

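>>> arm_command(
  targets=[
    [[0,0,-0.001,0,0,0,0.8],[0,0,-0.001,0,0,0,0.8],[0,0,-0.001,0,0,0,0.3],[0,0,-0.001,0,0,0,0],[0,0,-0.001,0,0,0,-0.2],[0,0,-0.001,0,0,0,-0.2]],
  ],
)

```text
time_s: 14.85
tool_pos: [0.4747, 0.0305, 0.0362]
tool_rot: [179.9, 0.1, 96.0]
force: [-0.2, 0.6, 0.6]
grip_width: 0.0464
```

>>> arm_command(
  targets=[
    [[0,0,-0.01,0,0,0,-0.2],[0,0,-0.03,0,0,0,-0.2],[0,0,-0.06,0,0,0,-0.2],[0,0,-0.08,0,0,0,-0.2],[-0.04,0,-0.1,0,0,0,-0.2],[-0.06,0,-0.1,0,0,0,-0.2],[-0.06,0,-0.1,0,0,0,-0.2]],
  ],
)

```text
time_s: 15.55
tool_pos: [0.4815, -0.0326, 0.1379]
tool_rot: [179.8, 0.2, 95.7]
force: [-0.1, -0.2, 0.1]
grip_width: 0.0522
```

Run:
```python
from h import *
o=get_obs(); print(o['tool_pos'],o['tool_rot'],o['grip_width'],o['force'])
c=cam('wrist','w10.png'); np.savez('w10.npz',**c)
a=cv2.resize(c['img'][30:180,155:355],(800,600),interpolation=cv2.INTER_CUBIC)
cv2.imwrite('pics/w10z.png',a[:,:,::-1])
```

```text
[ 0.48153284 -0.03260382  0.13785839] [179.76432925   0.19018391  95.65663365] 0.05220152993664041 [-0.1081314  -0.21976376  0.13283636]
```

View pics/w10z.png

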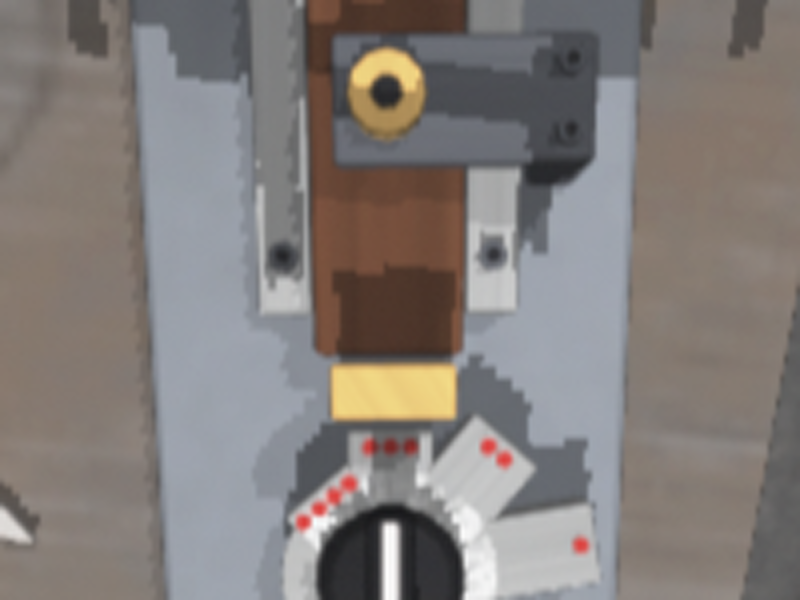

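Spacer at (393,391 in the zoom) stands upright between the three-dot step and the blank, square to both and released. Next is the far end of the blank.

Run:
```python
from h import *
rel([.466,.105,.16],96)
t=cam('top','t11.png')
# obstacles: points above z .1 within y .15-.5 , x .25-.65
v,u=np.mgrid[0:384:2,0:512:2]; z=t['z_map'][v,u]
r=np.linalg.inv(t['K'])@np.stack([u.ravel(),v.ravel(),np.ones(u.size)]); P=(Rc(t)@(r*z.ravel())).T+t['origin']
m=(z.ravel()>0)&(P[:,2]>.06)&(P[:,1]>.17)&(P[:,0]>.2)
Q=P[m]
i=np.argsort(Q[:,1])[:15];print(Q[i].round(3)); i=np.argsort(-Q[:,0])[:10];print(Q[i].round(3))
```

```text
rel [ 0.136  -0.0012 -0.023 ] [ 0.17  0.1  -0.21]
[[0.252 0.171 0.079]
 [0.248 0.171 0.081]
 [0.249 0.175 0.083]
 [0.253 0.175 0.081]
 [0.279 0.179 0.071]
 [0.253 0.179 0.082]
 [0.283 0.179 0.068]
 [0.249 0.179 0.083]
 [0.254 0.183 0.083]
 [0.28  0.183 0.072]
 [0.284 0.184 0.07 ]
 [0.25  0.184 0.083]
 [0.275 0.184 0.07 ]
 [0.255 0.187 0.087]
 [0.285 0.187 0.074]]
[[0.418 0.393 0.139]
 [0.416 0.413 0.141]
 [0.416 0.41  0.139]
 [0.415 0.404 0.142]
 [0.414 0.401 0.139]
 [0.414 0.396 0.14 ]
 [0.414 0.393 0.137]
 [0.413 0.388 0.139]
 [0.413 0.421 0.142]
 [0.413 0.385 0.136]]
```

>>> arm_command(
  targets=[
    [[0,0,-0.015,0,0,0,1],[0.02,0,-0.023,0,0,0,1],[0.04,0,-0.023,0,0,0,1],[0.06,0,-0.023,0,0,0,1],[0.08,0,-0.023,0,0,0,1],[0.1,-0.001,-0.023,0,0,0,1],[0.12,-0.001,-0.023,0.1,0.1,-0.2,1],[0.136,-0.001,-0.023,0.1,0.1,-0.2,1],[0.136,-0.001,-0.023,0.1,0.1,-0.2,1],[0.136,-0.001,-0.023,0.1,0.1,-0.2,1]],
  ],
)

```text
time_s: 16.65
tool_pos: [0.4651, 0.1067, 0.159]
tool_rot: [-180.0, 0.0, 96.3]
force: [0.1, -0.2, 0.4]
grip_width: 0.0006
```

Run:
```python
from h import *
o=get_obs(); print(o['qpos'].round(1),o['tool_pos'],o['tool_rot'],o['grip_width'],o['force'])
c=cam('wrist','w12.png'); np.savez('w12.npz',**c)
a=cv2.resize(c['img'][70:220,155:355],(800,600),interpolation=cv2.INTER_CUBIC)
cv2.imwrite('pics/w12z.png',a[:,:,::-1])
```

```text
[ 20.2   1.4 -36.4 110.6   0.9  68.4 -10.2] [0.46509691 0.10666599 0.15904267] [-1.79980275e+02  1.86595783e-03  9.62874230e+01] 0.0006301738214977799 [ 0.12018027 -0.22759562  0.35128536]
```

View pics/w12.png

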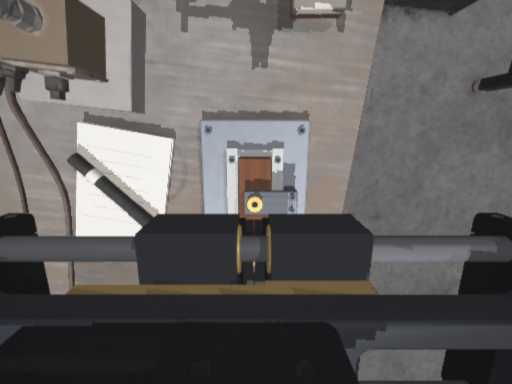

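View pics/w12z.png

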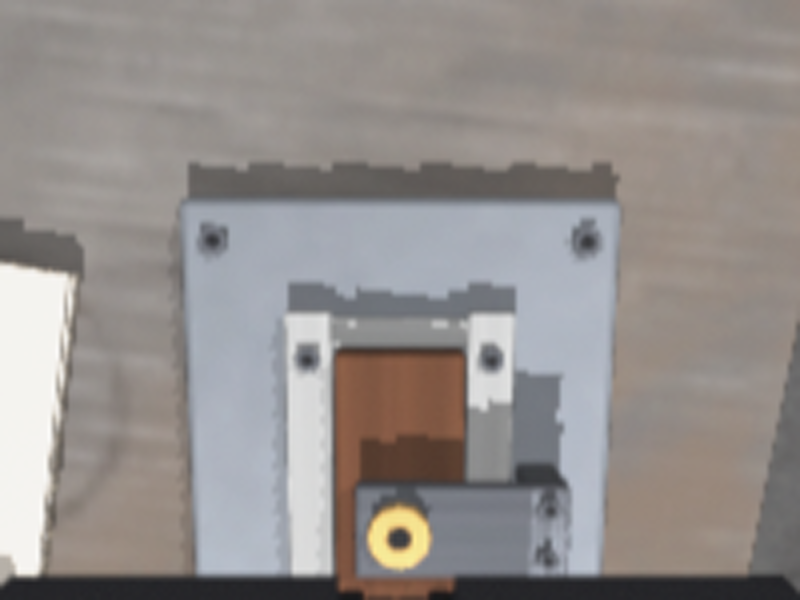

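Run:
```python
from h import *
c=dict(np.load('w12.npz'));o=get_obs()
f=lambda x,y:np.array((155+(x+.5)/4-.5,70+(y+.5)/4-.5))
Rj=R.from_euler('z',6,degrees=True); O=np.array([.4718,.055,0])
J=lambda p:(Rj.inv().apply(p-O)*1000).round(1)
for n,e,h in [('blankL',(334,350),.03),('blankR',(466,350),.03),('lip',(400,319),.02),('railL',(286,313),.021),('railR',(515,313),.021),('cornL',(182,202),.012),('cornR',(620,202),.012),('bush',(399,537),.0485)]:
    print(n,J(onz(c,*f(*e),h)))
print('tcp',J(o['tool_pos']))
for e in [(400,400),(400,332),(310,335),(400,260)]: print(e,J(p3(c,*f(*e))))
for y,z in((.106,.06),(.106,.0235)): 
  t=Rj.apply([0,y,z])+O; print(t); rel(t,96)
```

```text
blankL [-17.8  87.9  30. ]
blankR [17.8 88.1 30. ]
lip [-0.  95.5 20. ]
railL [-31.5  97.1  21. ]
railR [31.7 97.3 21. ]
cornL [-60.7 126.7  12. ]
cornR [ 60.9 127.2  12. ]
bush [-0.1 40.8 48.5]
tcp [ -1.1  51.3 159. ]
(400, 400) [ 0.1 74.3 29.8]
(400, 332) [-0.  91.9 20.1]
(310, 335) [-24.9  91.1  21.8]
(400, 260) [-1.000e-01  1.113e+02  1.280e+01]
[0.46071998 0.16041932 0.06      ]
rel [0.0547 0.0014 0.099 ] [-0.02  0.01  0.19]
[0.46071998 0.16041932 0.0235    ]
rel [0.0547 0.0014 0.1355] [-0.02  0.01  0.19]
```

>>> arm_command(
  targets=[
    [[0.02,0.0014,0,0,0,0.2,1],[0.04,0.0014,0,0,0,0.2,1],[0.055,0.0014,0.01,0,0,0.2,1],[0.055,0.0014,0.035,0,0,0.2,1],[0.055,0.0014,0.06,0,0,0.2,1],[0.055,0.0014,0.085,0,0,0.2,1],[0.055,0.0014,0.105,0,0,0.2,1],[0.055,0.0014,0.12,0,0,0.2,1],[0.055,0.0014,0.13,0,0,0.2,1],[0.055,0.0014,0.13,0,0,0.2,1]],
  ],
)

```text
time_s: 17.7
tool_pos: [0.4604, 0.1604, 0.0282]
tool_rot: [-179.9, -0.0, 95.9]
force: [1.0, -0.6, 1.5]
grip_width: 0.0004
```

Run:
```python
from h import *
o=get_obs(); print(o['qpos'].round(1),o['tool_pos'],o['tool_rot'],o['grip_width'],o['force'])
Rj=R.from_euler('z',6,degrees=True); O=np.array([.4718,.055,0])
print(Rj.inv().apply(o['tool_pos']-O)*1000)
rel(Rj.apply([0,.1,.0235])+O,96)
c=cam('scene')
a=cv2.resize(c['img'][140:240,160:310],(780,520),interpolation=cv2.INTER_CUBIC)
cv2.imwrite('pics/s13.png',a[:,:,::-1])
```

```text
[ 13.4  13.5 -38.7 116.4  10.4  53.5 -24.8] [0.46035933 0.1603998  0.02816831] [-1.79884431e+02 -8.26859932e-03  9.59298874e+01] 0.0003668423381122368 [ 0.95598623 -0.63509232  1.53222962]
[ -0.36072162 106.01828399  28.16830952]
rel [-0.006   0.0004  0.0047] [-0.12 -0.01 -0.07]
```

View pics/s13.png

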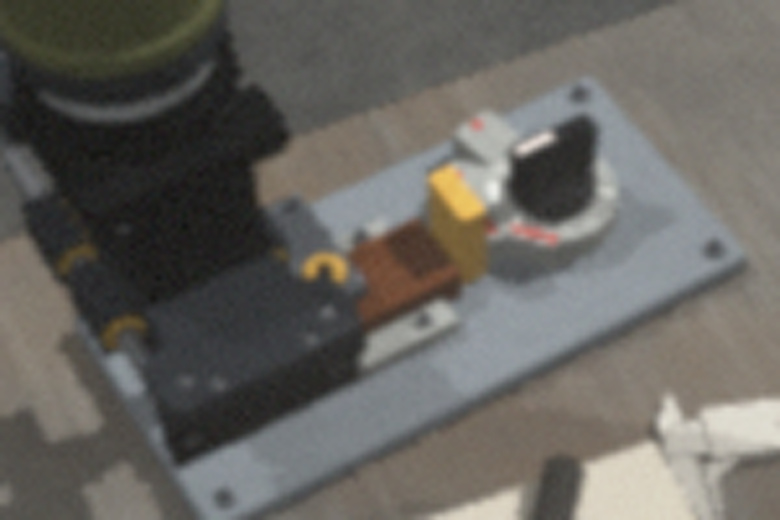

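>>> arm_command(
  targets=[
    [[0,0,0.002,0,0,0,1],[0,0,0.0045,0,0,0,1],[0,0,0.0045,0,0,0,1],[-0.002,0.0004,0.0045,0,0,0,1],[-0.004,0.0004,0.0045,0,0,0,1],[-0.006,0.0004,0.0045,0,0,0,1],[-0.006,0.0004,0.0045,0,0,0,1]],
  ],
)

```text
time_s: 18.45
tool_pos: [0.4622, 0.1546, 0.0248]
tool_rot: [180.0, -0.0, 95.9]
force: [0.2, -0.5, 0.0]
grip_width: 0.0003
```

>>> arm_command(
  targets=[
    [[-0.0015,0,0,0,0,0,1],[-0.003,0,0,0,0,0,1],[-0.0045,0,0,0,0,0,1],[-0.0045,0,0,0,0,0,1]],
  ],
)

```text
time_s: 18.85
tool_pos: [0.4626, 0.1505, 0.0247]
tool_rot: [180.0, -0.0, 95.9]
force: [-1.0, -0.0, 1.1]
grip_width: 0.0006
```

>>> arm_command(
  targets=[
    [[-0.001,0,0,0,0,0,1],[-0.002,0,0,0,0,0,1],[-0.003,0,0,0,0,0,1],[-0.004,0,0,0,0,0,1],[-0.004,0,0,0,0,0,1]],
  ],
)

```text
time_s: 19.35
tool_pos: [0.463, 0.1466, 0.0247]
tool_rot: [180.0, -0.0, 96.0]
force: [0.4, 1.5, 0.3]
grip_width: 0.0004
```

Run:
```python
from h import *
o=get_obs(); print(o['tool_pos'],o['tool_rot'],o['force'])
c=cam('scene')
a=cv2.resize(c['img'][140:240,160:310],(780,520),interpolation=cv2.INTER_CUBIC)
cv2.imwrite('pics/s14.png',a[:,:,::-1])
```

```text
[0.46303377 0.14658756 0.02474662] [ 1.79982279e+02 -1.81770981e-02  9.59531016e+01] [0.41127971 1.54287308 0.2784386 ]
```

View pics/s14.png

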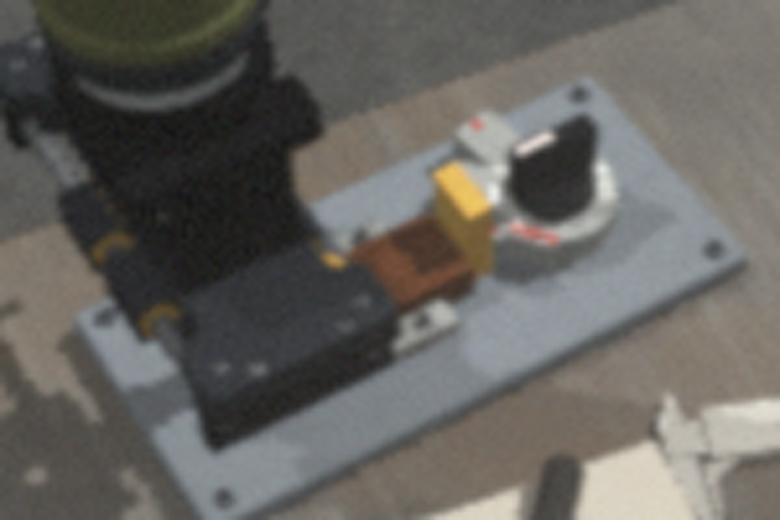

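The blank, end now at about (472,285), has moved up to the spacer. I'll keep pushing slowly.

>>> arm_command(
  targets=[
    [[-0.0005,0,0,0,0,0,1],[-0.001,0,0,0,0,0,1],[-0.0015,0,0,0,0,0,1],[-0.002,0,0,0,0,0,1],[-0.002,0,0,0,0,0,1]],
  ],
)

```text
time_s: 19.9
tool_pos: [0.4632, 0.1463, 0.0249]
tool_rot: [179.9, -0.1, 96.0]
force: [-0.5, 5.6, -1.1]
grip_width: 0.001
```

>>> arm_command(
  targets=[
    [[-0.0005,0,0,0,0,0,1],[-0.001,0,0,0,0,0,1],[-0.0015,0,0,0,0,0,1],[-0.002,0,0,0,0,0,1],[-0.002,0,0,0,0,0,1]],
  ],
)

```text
time_s: 20.4
tool_pos: [0.4633, 0.1463, 0.0251]
tool_rot: [179.9, -0.3, 96.1]
force: [-1.6, 9.4, -0.3]
grip_width: 0.0005
```

Run:
```python
from h import *
o=get_obs(); print(o['tool_pos'],o['tool_rot'],o['force'],o['wrist_torque'])
c=cam('scene')
a=cv2.resize(c['img'][150:220,220:310],(774,602),interpolation=cv2.INTER_CUBIC)[:600]
cv2.imwrite('pics/s15.png',a[:,:,::-1])
c=cam('top')
a=cv2.resize(c['img'][165:235,200:290],(774,602),interpolation=cv2.INTER_CUBIC)[:600]
cv2.imwrite('pics/t15.png',a[:,:,::-1])
```

```text
[0.46326173 0.14625364 0.0250953 ] [179.91480689  -0.27553267  96.06191486] [-1.60721006  9.43797456 -0.26010002] [2.19026438 0.13411205 0.02882986]
```

View pics/s15.png

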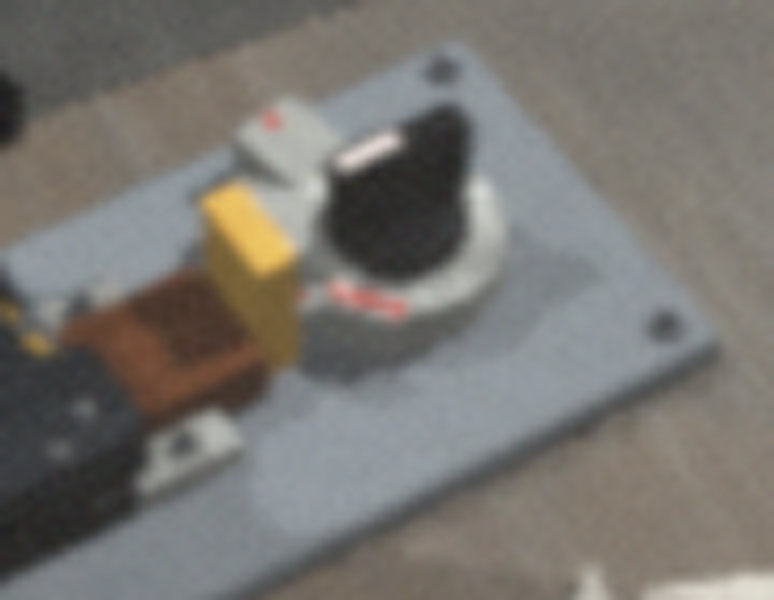

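View pics/t15.png

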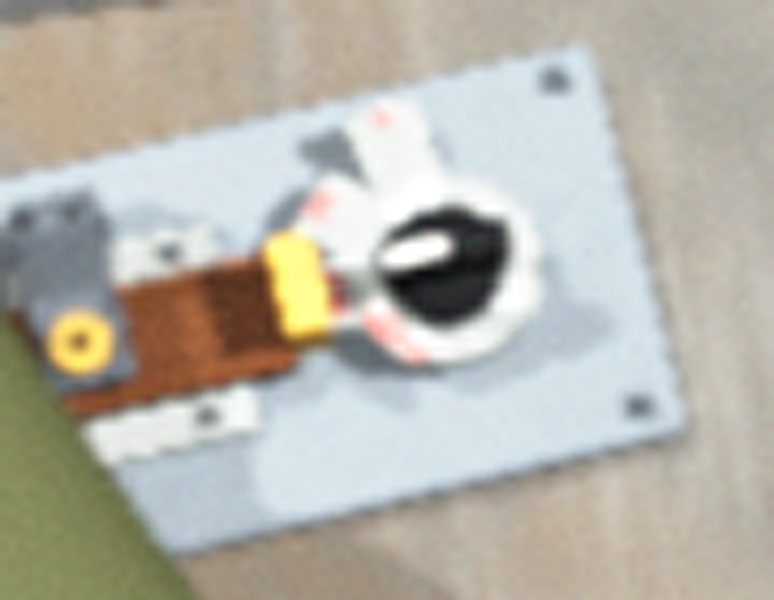

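>>> arm_command(
  targets=[
    [[-0.001,0,0,0,0,0,1],[-0.002,0,0,0,0,0,1],[-0.003,0,0,0,0,0,1],[-0.004,0,0,0,0,0,1],[-0.005,0,0,0,0,0,1],[-0.005,0,0,0,0,0,1],[-0.005,0,0,0,0,0,1]],
  ],
)

```text
time_s: 21.2
tool_pos: [0.4637, 0.1459, 0.0257]
tool_rot: [179.8, -0.6, 96.2]
force: [-2.7, 18.0, -0.3]
grip_width: 0.0004
```

Run:
```python
from h import *
o=get_obs(); print(o['tool_pos'],o['tool_rot'],o['force'],o['wrist_torque'])
for k in range(2):
  s=cam('scene'); t=cam('top')
  S=s['img'].astype(float) if k==0 else S+s['img']; T=t['img'].astype(float) if k==0 else T+t['img']
S/=2;T/=2
o=get_obs(); print(o['tool_pos'],o['force'])
f=lambda a,b:np.array((200+(a+.5)/8.6-.5,165+(b+.5)/8.6-.5))
Rj=R.from_euler('z',6,degrees=True); O=np.array([.4718,.055,0])
J=lambda p:(Rj.inv().apply(p-O)*1000).round(1)
g=t['z_map'];
# yellow mask in top & scene
for n,c,I in (('top',t,T),('scene',s,S)):
    hsv=cv2.cvtColor(I.astype(np.uint8),cv2.COLOR_RGB2HSV)
    m=((hsv[:,:,0]>12)&(hsv[:,:,0]<32)&(hsv[:,:,1]>110)&(hsv[:,:,2]>120))
    vv,uu=np.nonzero(m); P=np.array([p3(c,a,b) for a,b in zip(uu,vv)]).reshape(-1,3)
    k=(np.abs(P[:,0]-.474)<.03)&(np.abs(P[:,1]-.03)<.03)&(P[:,2]>.05)&(P[:,2]<.062)
    Q=np.array([J(p) for p in P[k]]); print(n,len(Q),Q.mean(0),Q.min(0),Q.max(0))
    r=cv2.minAreaRect((Q[:,:2]).astype(np.float32)); print(r)
    a=cv2.resize(I[150:220,220:310] if n=='scene' else I[165:235,200:290],(771,600),interpolation=cv2.INTER_CUBIC)
    cv2.imwrite(f'pics/{n}16.png',np.clip(a,0,255)[:,:,::-1])
```

```text
[0.46373996 0.14592171 0.02565098] [179.80840294  -0.60341283  96.18798018] [-2.6928716  17.95408538 -0.31440961] [4.12295273 0.45363871 0.04643945]
[0.46376369 0.14588131 0.02564846] [-2.04630752 17.51279778  0.73921414]
top 36 [ -0.57777778 -25.29444444  55.28611111] [-13.6 -31.6  51.8] [ 12.3 -20.1  58.9]
((-0.6553764343261719, -25.928319931030273), (25.974117279052734, 11.398756980895996), 1.1344151496887207)
scene 64 [ -0.4859375 -22.63125    55.0921875] [-13.5 -29.6  50.2] [ 16.8 -17.5  58.6]
((1.614461898803711, -23.28969383239746), (11.338071823120117, 30.447492599487305), 86.8201675415039)[ WARN:0@7.651] global loadsave.cpp:1063 imwrite_ Unsupported depth image for selected encoder is fallbacked to CV_8U.
```

View pics/top16.png

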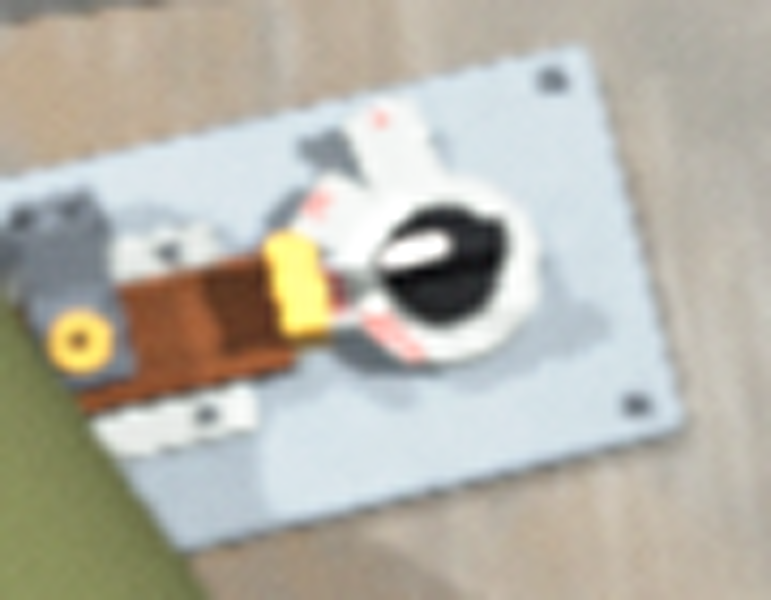

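View pics/scene16.png

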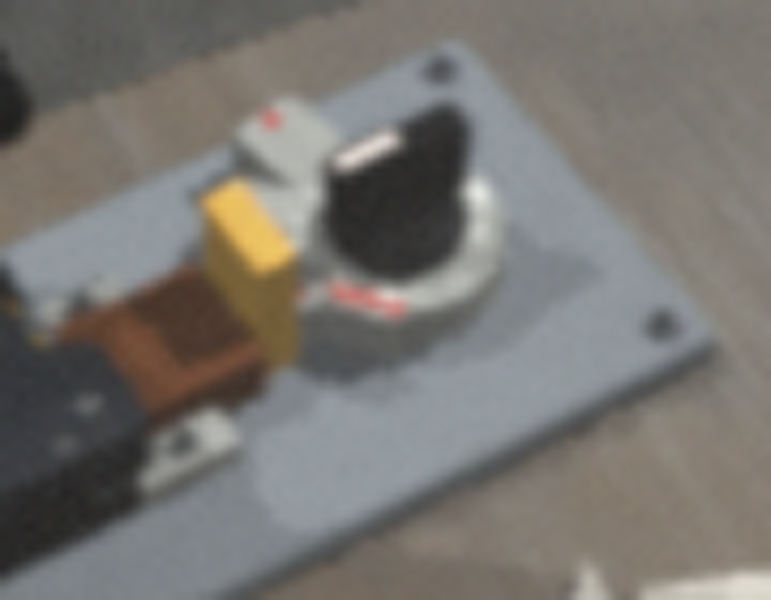

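Run:
```python
from h import *
s=cam('scene');t=cam('top')
def ov(c,x0,y0,k,shape,name,off):
    a=cv2.resize(c['img'][y0:y0+70,x0:x0+90],(771,600),interpolation=cv2.INTER_CUBIC).copy()
    Rj=R.from_euler('z',6,degrees=True); O=np.array([.4718,.055,0])+off
    P=lambda q:tuple(int(round(v)) for v in ((proj(c,Rj.apply(np.array(q)/1000)+O)-[x0,y0]+.5)*k-.5))
    def poly(pts,col): cv2.polylines(a,[np.array([P(p) for p in pts])],True,col,1)
    poly([(-62,-128,12),(62,-128,12),(62,128,12),(-62,128,12)],(0,255,0))
    poly([(-14,-31,56),(14,-31,56),(14,-19,56),(-14,-19,56)],(0,0,255))
    poly([(-14,-31,12),(-14,-19,12),(-14,-19,56),(-14,-31,56)],(0,0,255))
    poly([(-18,-19,30),(18,-19,30),(18,81,30),(-18,81,30)],(255,0,255))
    poly([(-5.5,-48,64),(5.5,-48,64),(5.5,-88,64),(-5.5,-88,64)],(0,255,255))
    poly([(-31,-3,21),(-19,-3,21),(-19,97,21),(-31,97,21)],(255,255,255))
    cv2.imwrite('pics/'+name,a[:,:,::-1])
ov(s,220,150,600/70,0,'ovs.png',np.array([-.003,0.0005,0]))
ov(t,200,165,600/70,0,'ovt.png',np.array([0,0,0]))
o=get_obs(); print(o['time_s'],o['force'],o['tool_pos'])
```

```text
21.5 [-2.03046230e+00  1.80426602e+01 -1.76381118e-02] [0.46373673 0.14592128 0.02566099]
```

View pics/ovs.png

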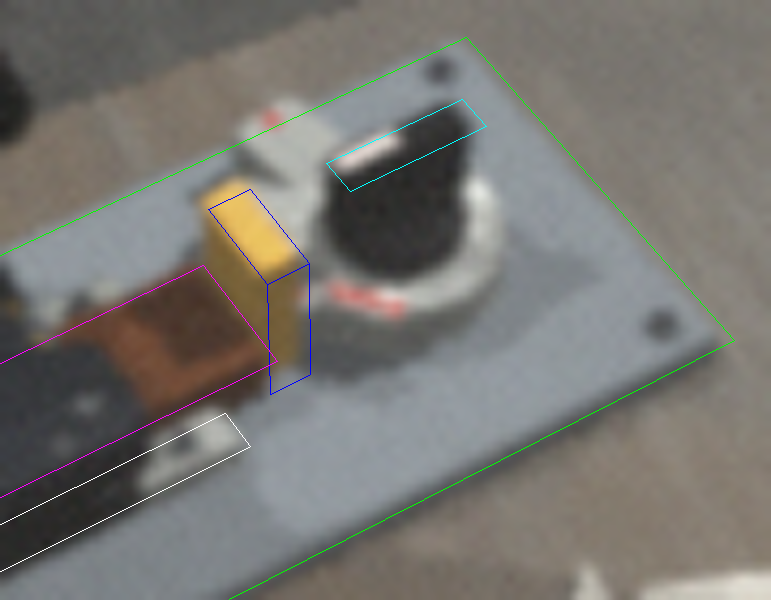

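View pics/ovt.png

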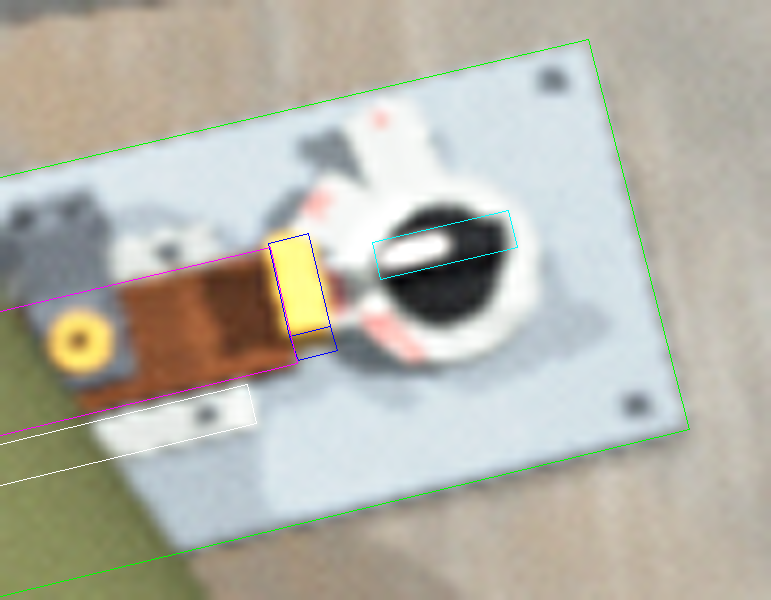

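The overlay matches the pinched pose in both views: spacer at jig y -31 to -19, blank end at -19, knob along the channel. The push holds steady at 18 N, so I'm handing in.

```bash
python3 -c "
from h import *
print(sign_off()); o=get_obs(); print(o['time_s'],o['force'],o['tool_pos'])"
```

```text
the job is handed in; nothing more can be done
None
the job is handed in; nothing more can be done
```

The jig is set up and handed in at about 21.5 s, with the arm still pressing the blank.

**What I did:** I turned the knob 80° clockwise to the three-dot step. I then stood the brass spacer upright in the gap and let go of it. Last, I pushed the blank's end over the lip with the closed fingers and kept pressing. I did not touch the tin.

**Last checks:**
- **Pinch:** When I raised the push from 9 to 18 N, the blank's end moved less than 1 mm, so it is up against a hard stop. The force then held at about 18 N.
- **Spacer:** The top camera puts the spacer at jig y -25 to -26 mm, where -25 mm means fully pinched, and within about 1° of square.
- **Knob:** The white line was within about 0.5° of the jig's y axis right after the turn. The last overlay still shows it along the channel.

**Disagreements:** The scene camera put the spacer at jig y about -23 mm. I think that reading is off because it picked up pixels from the spacer's side. The outlines I drew over the pictures sit about 1–2 mm off in both views, within camera calibration. I could not look directly at the contact faces, so "flush" rests on the hard stop and these positions.

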